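# Back a paper-feed roller off by one ratchet notch

## Robot

A 7-joint arm with a two-finger parallel gripper is mounted at the origin on a cart in front of the work surface, level with it; the furniture and walls round the work are solid. World frame = base frame: x ahead of the robot, y to its left, z up, the work surface at z = 0. Lengths are in mm, angles in rad, forces in N, time in s.
With the tool pointing down it reaches from about 400 to 875 mm from the base axis. Payload 4.4 kg.
Tool frame: the origin (TCP) lies on the centre line of the jaws, within the pads' length; the fingertips stand ctrl.nose_length ahead of it and the grasp point (between the pads) lies 6 mm ahead of it (ctrl.nose_length is the distance from the TCP to the fingertips, in mm); z points along the fingers, y is the direction in which the jaws open and shut (so a half turn about z gives the same grasp; the last joint's range is limited). The gripper opens to 85 mm and grips with 20 to 120 N. Pads are 22 mm wide; open, the fingers measure 114 mm over their backs; the gripper's body (76 mm by 85 mm) begins 54 mm behind the grasp point. The pads swing forward as they close: fully open they stand 13 mm farther back than shut.
Start: joints at [1.199, 0.628, 0.038, 1.517, -0.027, 0.996, -0.02], TCP at [195.713, -619.85, 256.313] pointing down, gripper open.
Joint ranges: [-3.06, 3.06], [-0.37, 2.12], [-1.25, 1.32], [0.18, 2.47], [-1.1, 4.24], [0.23, 1.98], [-2.94, 2.94]. Speed limits (rad/s): [2.57, 2.57, 3.14, 3.14, 3.14, 3.14, 3.14].

## Interface

Orientations are given as [roll, pitch, yaw] about the fixed x, y, z axes, in that order (R = Rz(yaw) Ry(pitch) Rx(roll)).
In Python, from cell import ctrl, vision gives the robot as it stands. The module is installed in compiled form; this text tells all that it offers.
- The arm moves only by the shell command python3 -m inch 'ROWS'. ROWS is a JSON object of lists of equal length, an entry for each row: "travel": the shift along the tool's x, y, z in cm, a list of three; "twist": the turn about the tool's z in degrees; "fingers": the finger opening in cm, from 0 to 8.54. A call has exactly 10 rows; each row is the pose to reach, as a shift and turn from the pose commanded when the call began, along the tool's axes at that moment; what a row does not reach only later rows make up. A row lasts 1/12 s, in which the tool goes at most 41.7 mm and 7.16 degrees, less where a joint would pass 70% of its speed; a pose out of reach is approached as far as the arm can. A call with a gripper value outside its range is refused whole. The fingers move at their own pace and stop on an object; the grip force is fixed at half the most. Time passes only in rows, so rows that repeat a pose let the fingers close, or fill a call up. It gives the time, the measured TCP pose, the force and the opening at its end, in the units of the state.
- ctrl.read_state(): the state, without advancing time (a new reading comes with each control period).
- vision.get_image(name): name is "scene" or "top" or "wrist"; returns a dict with "frame" (420x560x3 uint8, red, green, blue), "fx", "fy", "cx", "cy" (pixels), "k1" (the pictures are not rectified: a ray, as slopes to the right and down, at radius r is drawn at 1 + k1 r^2 times it, then the intrinsics apply), "position" and "orientation" of the camera in the world. Camera axes: x right, y down, z forward; pixel columns grow to the right and rows downward; lengths in mm; the calibration is good to about 2 mm. A picture is of the moment at which its call begins. There is no depth.
- ctrl.finish_job(): hands the job in, once; it reports no verdict.
The state is a dict: "clock": time; "qpos": joint angles; "qd": joint speeds; "tau": joint torques, N m; "eef_pos": TCP position; "tool_rot": TCP orientation; "force": force on the tool from outside, world axes, zero at the start; "torque": the same for the moment, N m; "width": finger opening in mm.
Only numpy, scipy, OpenCV 4.12 (cv2) and the standard library are available. Lean on these libraries where they do the work, as an engineer would, in place of code of your own. Each camera call takes 0.05 s, during which the arm holds its last target.

## Task

The paper-feed roller on the bench has been wound one notch too far. With a fingertip, push the orange thumb lever over, away from the robot, so that the ratchet pawl lifts out of the toothed wheel and stays up; then push a spoke of the star handwheel so that its top goes away from the robot and the wheel turns back by one notch (one tooth, an eighth of a turn), and push the lever back toward the robot so that the pawl drops fully into the next gap. It is all done by pushing, nothing is picked up: leave the jar and the two small bottles near it standing where they are, and do not run the wheel back two notches.

Things in the scene. Friction and masses are not known exactly. Their poses are not given: they have to be found in the camera images.
- feeder: Roller stand, screwed to the bench: grey base 110 x 190 x 10 mm, two blue cheeks 130 mm high at y = -60 and +60. Origin: centre of the base's underside; x points away from the robot, y along the roller, z up. Star handwheel at y = +92, ratchet wheel (8 saw teeth, tip radius 50 mm) at y = -75 (13 thick), orange thumb lever at y = -116. Nothing on it is higher than 192 mm.
- axis (a point): Point on the turning axis of roller, ratchet wheel and star handwheel, in the middle of the roller; in the feeder's frame x = -30, y = 0, z = 100 mm. The axis runs along the feeder's y.
- wheel (a joint): Angle (rad) of roller, ratchet and handwheel. Starts near 0, mid-notch; grows as the top of the wheel goes away from the robot (backward). The next notch back is 0.785. Pawl in: about 0.12 play each way, then backward is blocked, forward the pawl rides over the teeth. Pawl up: turns both ways and stays where left (drag 0.15 N m, about 2 to 3 N at a knob).
- pawl (a joint): Angle (rad) of pawl and thumb lever together: 0 = nose fully down between two teeth, 1.1 = tipped right over, on its stop. A gravity toggle: let go below about 0.6 it falls back down, beyond about 0.8 it falls over to 1.1 and stays. The nose is clear of the teeth from about 0.3. Moving it takes under 3 N.
- red_knob (a point): Centre of the red ball knob (20 mm) of the star handwheel, 80 mm from the axis on an 11 mm steel spoke. At wheel = 0 this spoke points up, leaning 22.5 degrees toward the robot; one notch back it leans 22.5 degrees away. The other three knobs, at quarter turns, are black; the hub is 38 mm wide.
- lever_tip (a point): Middle of the rounded tip of the orange thumb lever, a flat paddle 24 mm wide (along feeder y), 7 mm thick, tip bead 11 mm thick, centred 53 mm from the pivot. At pawl = 0 it leans toward the robot, 32 degrees from upright; at 1.1 it leans away, 31 degrees from upright. A finger pointing down beside it can push it either way. Ratchet and nose are 22 mm to its side (+y).
- pivot (a point): Point on the pawl's pivot axis (along feeder y) in the middle of the lever's width: feeder x = 35, y = -116, z = 120 mm. The hub round it is 18 mm thick.
- jar_small: Small glass jar, 58 mm wide, 68 mm high, loose; a bystander. Origin at the centre of its underside.
- dropper_1: Brown dropper bottle with black bulb, 33 mm wide, 92 mm high, loose; a bystander. Origin at the centre of its underside.
- rinse_bottle: Lilac plastic bottle, 62 mm wide, 116 mm high, loose; a bystander. Origin at the centre of its underside.

How it is judged (in metres and radians):
On the way, in this order (a step that is already met when the one before it is completed fails the run):
1. the pawl is tipped up out of the teeth while the wheel is still in its first notch (value of joint pawl above 0.8 rad and value of joint wheel between -0.25 and 0.25 rad), for 0.2 s.
2. with the pawl up, the wheel is turned back by one notch (value of joint pawl above 0.3 rad and value of joint wheel between 0.5 and 1.05 rad), for 0.2 s.
At the end, for the whole second after the job is handed in: The wheel stands one notch back (0.5 to 1.05 rad), at rest, the pawl is down between the teeth (within 0.1 rad of its seat), and the jar and both bottles are within 20 mm of where they stood (value of joint pawl below 0.1 rad and value of joint wheel between 0.5 and 1.05 rad and velocity of joint wheel between -0.05 and 0.05 rad/s and distance of each of jar_small, dropper_1, rinse_bottle from where it was at the start of the episode below 0.02 m); the robot touches nothing.
It fails at once if a bystander is lifted, pushed aside (over 20 mm) or knocked over (distance of any of jar_small, dropper_1, rinse_bottle from where it was at the start of the episode above 0.02 m or angle between any of jar_small, dropper_1, rinse_bottle's own z axis and vertical above 0.4 rad).
It fails at once if the wheel is run back two notches (value of joint wheel above 1.45 rad).
It also fails if it takes over 45 s, if anything falls off the work surface, if the arm or the gripper's body presses on something with over 40 N, if the wrist force passes 120 N, or if a joint passes its speed limit or range.

## Working session

There is one attempt and no reset: what is moved stays moved. The work goes in short steps, Python scripts to look and compute and a shell command to move; the robot and the scene stay as the last step left them, time stands still between calls to the robot, and variables do not carry over. Pictures are saved under pics/ and viewed, and the job is handed in when it is done.

```bash
mkdir -p pics; python3 - <<'E'
from cell import ctrl, vision
import cv2
s=ctrl.read_state()
for k in s: print(k,s[k])
print(ctrl.nose_length)
for n in ["scene","top","wrist"]:
    d=vision.get_image(n); cv2.imwrite(f"pics/{n}0.png",d["frame"][:,:,::-1])
    print(n,{k:d[k] for k in d if k!="frame"})
E
```

```text
clock 0.0
qpos [ 1.19921268  0.62935308  0.03845104  1.51837199 -0.02702115  0.99630559
 -0.01999725]
qd [-0.00162004  0.00050666 -0.00101659 -0.00039246  0.00053291  0.00086468
  0.00067407]
tau [ 1.67958606e-03 -5.63402832e+01  1.22570794e+00 -1.93450159e+01
  1.07567574e-02  1.03239011e-02 -6.04616091e-06]
eef_pos [ 195.52943086 -619.28251104  255.38343092]
tool_rot [-3.13967283e+00  1.35005986e-05  3.05767460e-01]
force [ 0.28821303  0.05543062 -0.1622852 ]
torque [-0.02533937 -0.00639114 -0.03004228]
width 85.37022098466763
25.0
scene {'fx': 419.6161406293224, 'fy': 419.6161406293224, 'cx': 274.2514123222539, 'cy': 210.53169095514414, 'k1': -0.05340745065116209, 'position': array([ 313.44956088, -494.07834985,  769.56272701]), 'orientation': array([-2.34079245, -0.00427265, -0.53208552])}
top {'fx': 527.9884790855318, 'fy': 527.9884790855318, 'cx': 277.6533778382035, 'cy': 201.28784361951483, 'k1': -0.031996392201354126, 'position': array([ 417.48936725,   63.68302136, 1388.84848772]), 'orientation': array([-2.98402887,  0.00675609, -1.55986329])}
wrist {'fx': 296.64868745780666, 'fy': 296.64868745780666, 'cx': 279.7423603934997, 'cy': 204.6309698821426, 'k1': -0.04961947027678452, 'position': array([ 259.41082855, -600.59940171,  372.53732545]), 'orientation': array([ 2.87553414e+00,  1.53198737e-03, -1.26425277e+00])}
```

View pics/scene0.png

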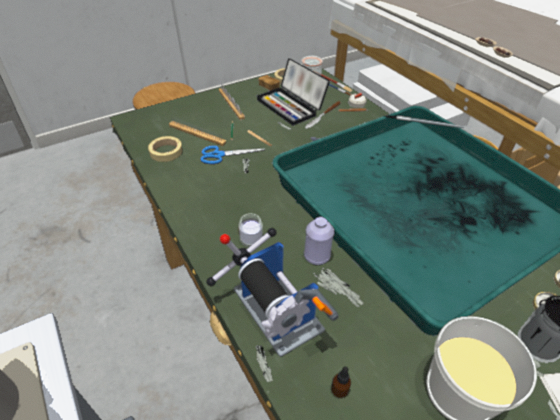

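View pics/top0.png

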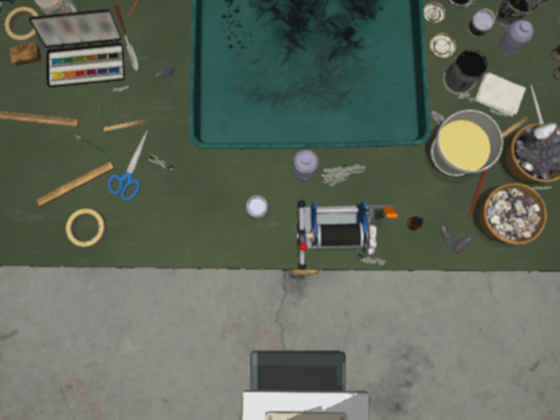

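The scene view shows the feeder near (275,300), with the red knob at (225,239) and the orange lever at (322,305). The top view shows it near (340,228), with the jar at (257,206), the lilac bottle at (306,163) and the dropper at (416,222). I'll measure these next.

```bash
cat > h.py <<'E'
import numpy as np, cv2
from scipy.spatial.transform import Rotation as Ro
from cell import ctrl, vision
def cam(n):
    d=vision.get_image(n)
    d["R"]=Ro.from_euler("xyz",d["orientation"]).as_matrix()
    d["K"]=np.array([[d["fx"],0,d["cx"]],[0,d["fy"],d["cy"]],[0,0,1.]])
    d["D"]=np.array([d["k1"],0,0,0.]); return d
def ray(d,uv):
    p=cv2.undistortPoints(np.array([[uv]],float),d["K"],d["D"])[0,0]
    v=d["R"]@np.array([p[0],p[1],1]); return d["position"],v/np.linalg.norm(v)
def onz(d,uv,z):
    o,v=ray(d,uv); return o+v*(z-o[2])/v[2]
def proj(d,P):
    rv=cv2.Rodrigues(d["R"].T)[0]; t=-d["R"].T@d["position"]
    return cv2.projectPoints(np.array(P,float).reshape(-1,1,3),rv,t,d["K"],d["D"])[0][:,0]
def tri(d1,u1,d2,u2):
    o1,v1=ray(d1,u1);o2,v2=ray(d2,u2)
    A=np.stack([v1,-v2],1); s=np.linalg.lstsq(A,o2-o1,rcond=None)[0]
    a=o1+s[0]*v1;b=o2+s[1]*v2
    return (a+b)/2,np.linalg.norm(a-b)
def blobs(d,lo,hi,mn=8):
    h=cv2.cvtColor(d["frame"],cv2.COLOR_RGB2HSV)
    m=cv2.inRange(h,np.array(lo),np.array(hi))
    n,l,st,c=cv2.connectedComponentsWithStats(m)
    return [(c[i].round(1).tolist(),st[i].tolist()) for i in range(1,n) if st[i,4]>=mn]
E
python3 - <<'E'
from h import *
for n,(x,y,w,h) in dict(scene=(190,215,170,160),top=(240,140,190,140)).items():
    d=cam(n)
    cv2.imwrite(f"pics/{n}_z.png",cv2.resize(d["frame"][y:y+h,x:x+w,::-1],None,fx=4,fy=4,interpolation=cv2.INTER_CUBIC)[:600])
    print(n,"red",blobs(d,(0,180,120),(4,255,255)),"\nor",blobs(d,(6,180,150),(16,255,255)),"\nblue",blobs(d,(105,120,60),(122,255,255)))
E
```

```text
scene red [([224.4, 238.3], [220, 234, 10, 9, 68])] 
or [([321.6, 305.8], [313, 297, 19, 17, 81])] 
blue [([294.4, 116.8], [292, 116, 5, 3, 9]), ([211.6, 154.8], [201, 146, 24, 18, 218]), ([270.7, 257.9], [242, 242, 41, 39, 598]), ([245.1, 289.8], [242, 281, 9, 16, 76]), ([311.4, 286.3], [302, 283, 16, 7, 52]), ([280.4, 302.2], [277, 299, 8, 7, 10]), ([308.9, 312.9], [300, 300, 15, 26, 155]), ([293.5, 327.9], [290, 326, 9, 6, 17]), ([276.2, 337.2], [273, 335, 8, 5, 23])]
top red [([79.5, 72.9], [76, 71, 8, 4, 24]), ([302.9, 246.2], [300, 243, 7, 7, 38])] 
or [([68.5, 73.9], [65, 72, 8, 5, 33]), ([390.1, 212.5], [385, 207, 12, 11, 97])] 
blue [([113.5, 69.5], [110, 68, 8, 4, 32]), ([313.9, 218.2], [312, 203, 5, 34, 112]), ([362.8, 216.6], [358, 202, 9, 37, 171])]
```

```bash
ls -la pics
```

```text
total 1712
drwxr-xr-x 2 agent agent   4096 Dec  6 20:58 .
drwxr-xr-x 3 agent agent   4096 Dec  6 20:57 ..
-rw-r--r-- 1 agent agent 377986 Dec  6 20:57 scene0.png
-rw-r--r-- 1 agent agent 468388 Dec  6 20:57 scene_z.png
-rw-r--r-- 1 agent agent 295757 Dec  6 20:57 top0.png
-rw-r--r-- 1 agent agent 325078 Dec  6 20:58 top_z.png
-rw-r--r-- 1 agent agent 265415 Dec  6 20:57 wrist0.png
```

View pics/scene_z.png

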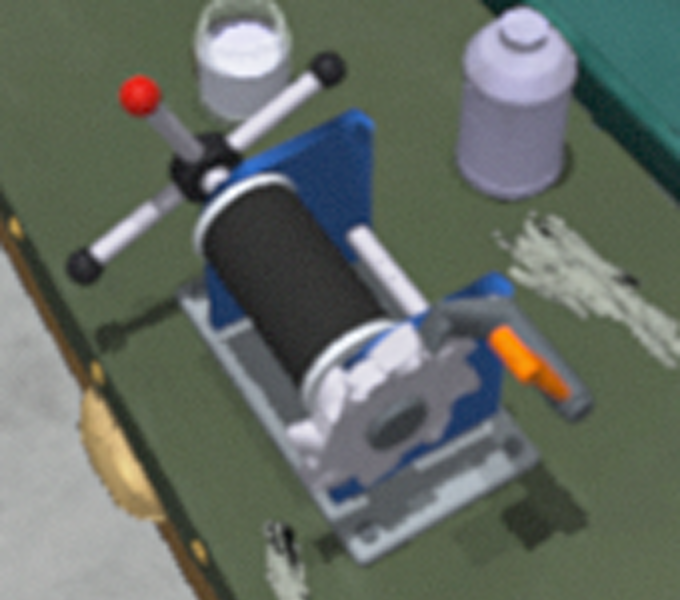

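View pics/top_z.png

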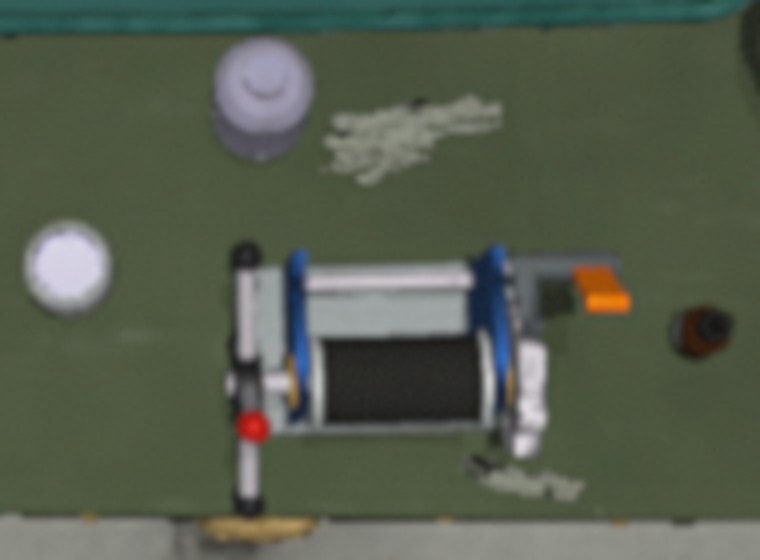

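```bash
python3 - <<'E'
from h import *
s=cam("scene");t=cam("top")
R,e=tri(s,(224.4,238.3),t,(302.9,246.2));print("red",R,e)
B1,e=tri(s,(272,232),t,(301.5,203.75));print("far",B1,e)
B2,e=tri(s,(211.5,281.3),t,(302,265));print("near",B2,e)
C=(B1+B2)/2; print("hub",C, np.linalg.norm(R-C),np.linalg.norm(B1-B2))
# end-to-end of roller axis: use hub height 100 and feeder dir from cheek tops in top view z=130
a=onz(t,(313.9,203),130);b=onz(t,(363.5,202),130);print(a,b,b-a)
d=B1-B2
for name,yaw in (("knobs",np.arctan2(d[1],d[0])),("cheek",np.arctan2(b[1]-a[1],b[0]-a[0])+np.pi/2)):
    print(name,yaw)
yaw=np.arctan2(d[1],d[0])
print("jar",onz(t,(257,207),68),"rinse",onz(t,(306.5,160),116),"drop",onz(t,(418,221),92))
yaw=np.arctan2(b[1]-a[1],b[0]-a[0])+np.pi/2
for yaw in (yaw,0.0):
    ex=np.array([np.cos(yaw),np.sin(yaw),0]);ey=np.array([-ex[1],ex[0],0])
    O=np.array([C[0],C[1],0])+30*ex-92*ey
    f=lambda x,y,z:O+x*ex+y*ey+np.array([0,0,z])
    P=[f(35-53*np.sin(.5585),-116,120+53*np.cos(.5585)),f(35,-116,120),f(-30,92,100),f(-30-80*np.sin(np.pi/8),92,100+80*np.cos(np.pi/8)),f(55,-95,0),f(-55,-95,0),f(-55,95,0)]
    print(yaw,O,"tip",P[0]);print("S",proj(s,P).round(1).tolist());print("T",proj(t,P).round(1).tolist())
E
```

```text
red [506.13611732  14.94212318 175.43859876] 0.4375134380013351
far [611.62809442  16.83460989 134.03738664] 0.6349338392542172
near [466.86008947  12.77924574  68.32072553] 1.2358507432080745
hub [539.24409195  14.80692782 101.17905608] 81.30581738021526 159.0374194478153
[614.07630287 -13.10281709 130.        ] [ 617.69836159 -132.79079658  130.        ] [   3.62205872 -119.68797949    0.        ]
knobs 0.028005524253534954
cheek 0.03025327712324999
jar [612.09677696 126.98346149  68.        ] rinse [723.64061496   4.32875968 116.        ] drop [ 577.48400494 -272.999531     92.        ]
0.03025327712324999 [572.01324102 -76.24351353   0.        ] tip [ 582.43344175 -191.98127747  164.94669965]
S [[319.2, 304.2], [329.8, 311.1], [242.0, 256.9], [226.0, 238.7], [325.6, 331.2], [280.3, 358.2], [233.7, 289.6]]
T [[391.3, 214.8], [386.9, 205.8], [301.7, 235.0], [303.3, 245.3], [369.7, 205.2], [371.7, 246.6], [299.4, 248.1]]
0.0 [569.24409195 -77.19307218   0.        ] tip [ 576.15861189 -193.19307218  164.94669965]
S [[316.6, 306.3], [327.7, 313.5], [242.0, 256.9], [225.8, 238.4], [324.1, 333.5], [277.6, 359.3], [233.6, 289.4]]
T [[391.9, 217.5], [387.8, 208.4], [301.7, 235.0], [302.9, 245.3], [370.8, 207.3], [371.4, 248.8], [299.1, 248.0]]
```

The two views agree to about 1 mm. The knob-to-knob span is 159 mm against the nominal 160, the hub is at z = 101, and the feeder yaw is about 0.03. Next I'll work out the approach.

```bash
cat >> h.py <<'E'
O=np.array([572.0,-76.2,0]);YAW=0.030
RF=Ro.from_euler("z",YAW)
def F(x,y,z): return O+RF.apply([x,y,z])
def go(P):
    s=ctrl.read_state(); R=Ro.from_euler("xyz",s["tool_rot"])
    p=s["eef_pos"]
    print("tcp feeder",RF.inv().apply(p-O).round(1),"clock",s["clock"],"F",s["force"].round(1),"w",round(s["width"],1))
    for q in P: print(q,"-> travel cm",(R.inv().apply(F(*q)-p)/10).round(2))
    print("twist",np.degrees(s["tool_rot"][2]-YAW).round(2))
E
python3 -c "
from h import *
go([(-30,-119,215),(-30,-119,175)])"
```

```text
tcp feeder [-392.5 -532.   256.1] clock 0.35 F [-0.9 -0.5 -0.6] w 85.4
(-30, -119, 215) -> travel cm [ 46.12 -29.87   4.12]
(-30, -119, 175) -> travel cm [ 46.12 -29.86   8.12]
twist 15.8
```

```bash
python3 -m inch '{"travel":[[2,-1.3,0],[5,-3.3,0],[8,-5.2,0],[11,-7.2,0],[14,-9.1,0],[17,-11,0],[20,-13,0],[23,-15,0],[26,-17,0],[28,-18.3,0]],"twist":[2,5,8,11,14,15.8,15.8,15.8,15.8,15.8],"fingers":[0,0,0,0,0,0,0,0,0,0]}'; python3 -c "
from h import *
go([(-30,-119,215),(-30,-119,175)])"
```

```text
clock: 1.18
eef_pos: [410.2, -357.4, 256.4]
tool_rot: [-3.14, -0.001, 0.034]
force: [0.4, 0.2, 0.2]
width: 0.0
tcp feeder [-170.1 -276.2  256.4] clock 1.1833 F [0.4 0.2 0.2] w 0.0
(-30, -119, 215) -> travel cm [ 14.07 -15.66   4.19]
(-30, -119, 175) -> travel cm [ 14.06 -15.66   8.19]
twist 0.21
```

```bash
python3 -m inch '{"travel":[[2,-2.2,0],[4,-4.5,0],[6,-6.7,0.5],[8,-9,1],[10,-11.2,2],[12,-13.4,3],[14,-15.6,4.1],[14,-15.7,6],[14,-15.7,8.2],[14,-15.7,8.2]],"twist":[0,0,0,0,0,0,0,0,0,0],"fingers":[0,0,0,0,0,0,0,0,0,0]}'; python3 - <<'E'
from h import *
go([(-30,-119,175),(34,-119,175)])
for n,(x,y,w,h) in dict(scene=(230,215,170,150),top=(290,150,170,130)).items():
    d=cam(n)
    cv2.imwrite(f"pics/{n}_1.png",cv2.resize(d["frame"][y:y+h,x:x+w,::-1],None,fx=4,fy=4,interpolation=cv2.INTER_CUBIC))
E
```

```text
clock: 2.02
eef_pos: [540.8, -198.2, 170.8]
tool_rot: [-3.139, 0.007, 0.032]
force: [-1.5, 0.3, -0.2]
width: -0.4
tcp feeder [ -34.8 -121.   170.8] clock 2.0167 F [-1.5  0.3 -0.2] w -0.4
(-30, -119, 175) -> travel cm [ 0.48 -0.2  -0.43]
(34, -119, 175) -> travel cm [ 6.88 -0.19 -0.47]
twist 0.1
```

View pics/scene_1.png

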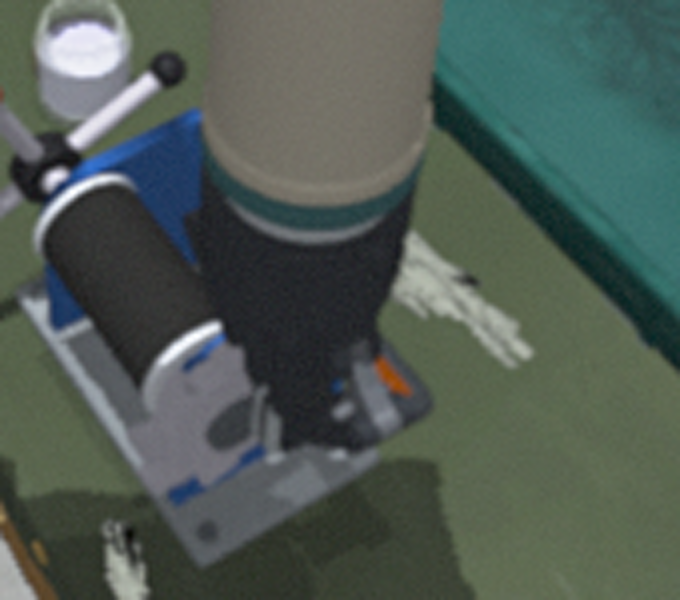

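The gripper is just on the robot's side of the orange lever, whose visible edge is at crop (392,376), and it is clear of the ratchet. I'll push now.

```bash
python3 -m inch '{"travel":[[0.5,0,-0.2],[1.2,0,-0.2],[2,0,-0.2],[2.8,0,-0.2],[3.6,0,-0.2],[4.4,0,-0.2],[5.2,0,-0.2],[6,0,-0.2],[6.6,0,-0.2],[6.8,0,-0.2]],"twist":[0,0,0,0,0,0,0,0,0,0],"fingers":[0,0,0,0,0,0,0,0,0,0]}'; python3 - <<'E'
from h import *
go([(-30,-119,175),(34,-119,175)])
E
```

```text
clock: 2.95
eef_pos: [612.2, -197.6, 176.1]
tool_rot: [-3.142, -0.001, 0.031]
force: [0.0, 0.0, 0.4]
width: -0.3
tcp feeder [  36.5 -122.5  176.1] clock 2.95 F [0.  0.  0.4] w -0.3
(-30, -119, 175) -> travel cm [-6.65 -0.35  0.11]
(34, -119, 175) -> travel cm [-0.25 -0.35  0.11]
twist 0.04
```

```bash
python3 -m inch '{"travel":[[-1.5,0,-0.3],[-4,0,-1],[-7,0,-3],[-10,-2,-5],[-12.5,-5,-5],[-13.5,-8.5,-5],[-13.5,-12,-5],[-13.5,-15.5,-5],[-13.5,-19,-5],[-13.5,-21.4,-5]],"twist":[0,0,0,0,0,0,0,0,0,0],"fingers":[0,0,0,0,0,0,0,0,0,0]}'; python3 - <<'E'
from h import *
go([(-95,92,188),(-24,92,188)])
for n,(x,y,w,h) in dict(scene=(190,215,170,150),top=(290,150,170,130)).items():
    d=cam(n)
    cv2.imwrite(f"pics/{n}_2.png",cv2.resize(d["frame"][y:y+h,x:x+w,::-1],None,fx=4,fy=4,interpolation=cv2.INTER_CUBIC))
    print(n,blobs(d,(6,180,150),(16,255,255)))
    for a in (-.5585,0,.5585-.0262): print(proj(d,[F(35+53*np.sin(a),-116,120+53*np.cos(a))]))
E
```

```text
clock: 3.78
eef_pos: [469.0, 15.4, 226.6]
tool_rot: [-3.14, -0.0, 0.033]
force: [0.2, 1.0, 0.3]
width: 0.2
tcp feeder [-100.2   94.6  226.6] clock 3.7833 F [0.2 1.  0.3] w 0.2
(-95, 92, 188) -> travel cm [0.52 0.27 3.86]
(-24, 92, 188) -> travel cm [7.62 0.29 3.86]
twist 0.15
scene [([337.6, 298.1], [328, 284, 22, 28, 283])]
[[319.21007344 304.17034043]]
[[332.88265071 294.00965558]]
[[344.70037732 289.53985371]]
top [([68.5, 74.0], [65, 72, 8, 5, 34]), ([388.9, 196.7], [384, 190, 12, 15, 137])]
[[391.29968512 214.83922073]]
[[391.37651013 202.43921449]]
[[390.13085156 191.62837844]]
```

View pics/scene_2.png

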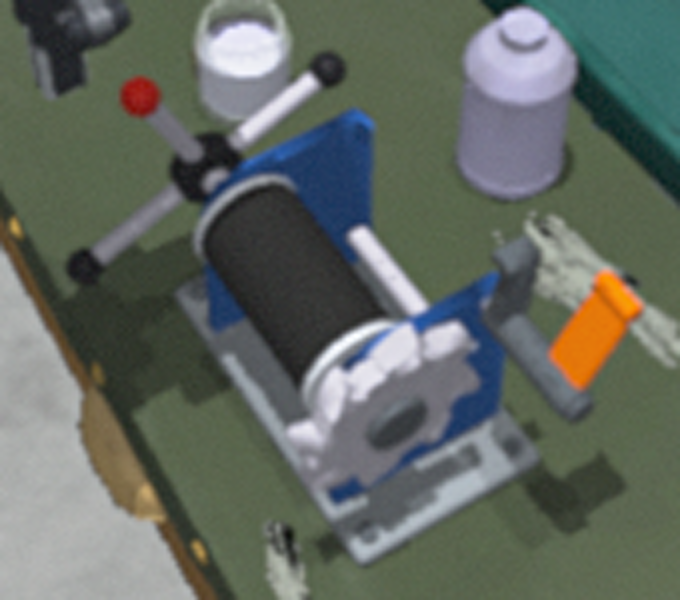

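View pics/top_2.png

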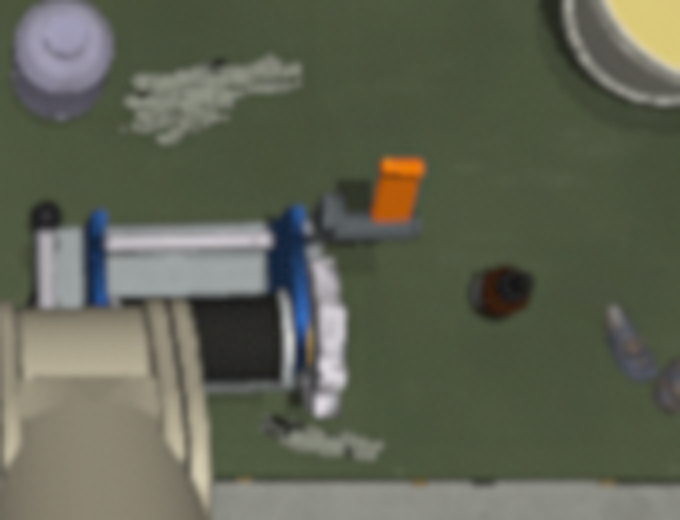

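The lever is over, with its bead at crop (620,290) which is the 1.1 rad position, and the red knob hasn't moved. I'll descend and push the wheel.

```bash
python3 -m inch '{"travel":[[0,0,1.3],[0,0,2.6],[0,0,3.9],[0.5,0,3.9],[1,0,3.9],[1.5,0,3.9],[2,0,3.9],[2.3,0,3.9],[2.3,0,3.9],[2.3,0,3.9]],"twist":[0,0,0,0,0,0,0,0,0,0],"fingers":[0,0,0,0,0,0,0,0,0,0]}'; python3 - <<'E'
from h import *
go([(-23,92,188)])
d=cam("scene")
s=ctrl.read_state();print(proj(d,[s["eef_pos"]-[0,0,25]]))
x,y,w,h=150,190,170,150
cv2.imwrite("pics/s3.png",cv2.resize(d["frame"][y:y+h,x:x+w,::-1],None,fx=4,fy=4,interpolation=cv2.INTER_CUBIC))
E
```

```text
clock: 4.72
eef_pos: [493.2, 12.6, 187.7]
tool_rot: [3.142, -0.002, 0.03]
force: [-1.6, -1.3, 0.8]
width: -0.2
tcp feeder [-76.1  91.1 187.7] clock 4.7167 F [-1.6 -1.3  0.8] w -0.2
(-23, 92, 188) -> travel cm [ 5.31 -0.09 -0.02]
twist -0.0
[[219.41603334 246.1047845 ]]
```

View pics/s3.png

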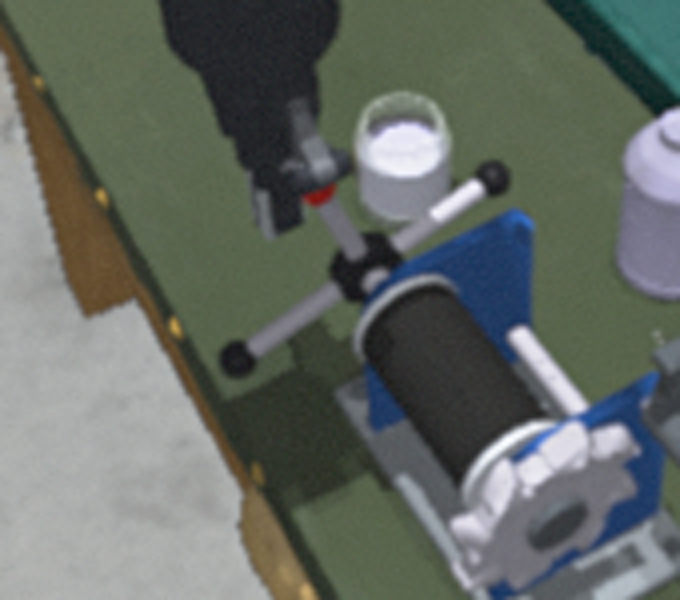

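The fingertip is at (220,247) as projected, and just touching the robot side of the red knob at crop (320,195). I'll push slowly.

```bash
python3 -m inch '{"travel":[[0.5,0,0],[1.1,0,0],[1.7,0,0],[2.3,0,0],[2.9,0,0],[3.5,0,0],[4.1,0,0],[4.6,0,0],[5,0,0],[5.1,0,0]],"twist":[0,0,0,0,0,0,0,0,0,0],"fingers":[0,0,0,0,0,0,0,0,0,0]}'; python3 - <<'E'
from h import *
go([(-23,92,188)])
d=cam("scene")
x,y,w,h=150,190,170,150
cv2.imwrite("pics/s4.png",cv2.resize(d["frame"][y:y+h,x:x+w,::-1],None,fx=4,fy=4,interpolation=cv2.INTER_CUBIC))
for a in (.5,.7,.785,.9): 
  b=a-np.pi/8
  print(a,[proj(d,[F(-30+80*np.sin(b+k*np.pi/2),92,100+80*np.cos(b+k*np.pi/2))]).round(1).tolist()[0] for k in (0,1,3)])
E
```

```text
clock: 5.6
eef_pos: [543.9, 14.0, 186.9]
tool_rot: [3.141, 0.0, 0.03]
force: [-2.8, -0.3, -1.2]
width: -0.0
tcp feeder [-25.4  91.  186.9] clock 5.6 F [-2.8 -0.3 -1.2] w -0.0
(-23, 92, 188) -> travel cm [ 0.24 -0.1  -0.11]
twist -0.01
0.5 [[243.8, 228.7], [274.6, 244.2], [206.5, 270.6]]
0.7 [[250.9, 226.8], [273.3, 249.6], [207.2, 264.9]]
0.785 [[253.7, 226.4], [272.4, 252.0], [207.9, 262.4]]
0.9 [[257.4, 226.2], [270.8, 255.2], [209.3, 258.8]]
```

View pics/s4.png

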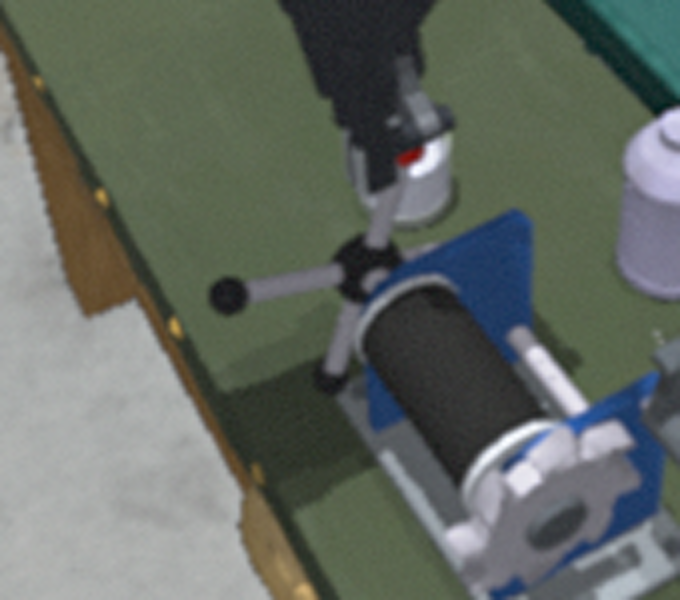

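The near black knob at (207,263.8) puts the wheel at about 0.74. I'll nudge it 2 mm more, then withdraw straight back and up.

```bash
python3 -m inch '{"travel":[[0.2,0,0],[0.3,0,0],[0.3,0,0],[0,0,0],[-1,0,0],[-2.5,0,0],[-4,0,0],[-5.5,0,-1.5],[-6.5,0,-4],[-6.5,0,-6]],"twist":[0,0,0,0,0,0,0,0,0,0],"fingers":[0,0,0,0,0,0,0,0,0,0]}'; python3 - <<'E'
from h import *
go([(95,-119,245),(95,-119,175),(32,-119,175)])
d=cam("scene")
print(blobs(d,(0,180,120),(4,255,255)))
x,y,w,h=170,190,170,150
cv2.imwrite("pics/s5.png",cv2.resize(d["frame"][y:y+h,x:x+w,::-1],None,fx=4,fy=4,interpolation=cv2.INTER_CUBIC))
E
```

```text
clock: 6.48
eef_pos: [476.9, 12.2, 248.6]
tool_rot: [-3.141, -0.0, 0.03]
force: [-0.1, 0.3, 0.5]
width: 0.0
tcp feeder [-92.4  91.2 248.6] clock 6.4833 F [-0.1  0.3  0.5] w 0.0
(95, -119, 245) -> travel cm [18.74 21.02  0.36]
(95, -119, 175) -> travel cm [18.74 21.02  7.36]
(32, -119, 175) -> travel cm [12.44 21.02  7.36]
twist -0.01
[([252.4, 225.9], [249, 223, 7, 7, 38])]
```

View pics/s5.png

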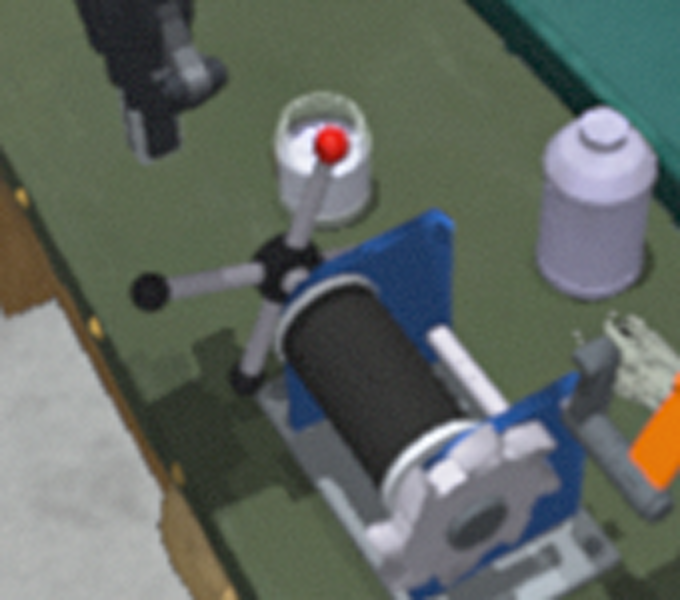

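The red knob at (252.4,225.9) puts the wheel at about 0.75 to 0.79, so one notch back. Now I'll cross over to the far side of the lever.

```bash
python3 -m inch '{"travel":[[1.5,1.7,0],[4,4.5,0],[6.5,7.3,0],[9,10.1,0],[11.5,12.9,0],[14,15.7,0],[16.5,18.5,0],[18.2,20.4,0],[18.7,21,0],[18.7,21,0]],"twist":[0,0,0,0,0,0,0,0,0,0],"fingers":[0,0,0,0,0,0,0,0,0,0]}'; python3 - <<'E'
from h import *
go([(95,-119,175),(32,-119,175)])
E
```

```text
clock: 7.37
eef_pos: [673.0, -194.7, 247.0]
tool_rot: [3.14, -0.002, 0.027]
force: [0.5, -0.4, -0.0]
width: 0.0
tcp feeder [  97.4 -121.5  247. ] clock 7.3667 F [ 0.5 -0.4 -0. ] w 0.0
(95, -119, 175) -> travel cm [-0.25 -0.26  7.2 ]
(32, -119, 175) -> travel cm [-6.55 -0.24  7.19]
twist -0.16
```

```bash
python3 -m inch '{"travel":[[0,0,2],[0,0,4.5],[0,0,7],[-0.8,0,7.2],[-1.6,0,7.2],[-2.4,0,7.2],[-3.2,0,7.2],[-4,0,7.2],[-4.8,0,7.2],[-5.5,0,7.2]],"twist":[0,0,0,0,0,0,0,0,0,0],"fingers":[0,0,0,0,0,0,0,0,0,0]}'; python3 - <<'E'
from h import *
go([(36,-119,175)])
d=cam("scene")
x,y,w,h=220,215,170,150
cv2.imwrite("pics/s6.png",cv2.resize(d["frame"][y:y+h,x:x+w,::-1],None,fx=4,fy=4,interpolation=cv2.INTER_CUBIC))
E
```

```text
clock: 8.2
eef_pos: [616.0, -193.9, 176.2]
tool_rot: [3.141, -0.001, 0.03]
force: [-0.4, -0.3, 0.5]
width: -0.2
tcp feeder [  40.4 -118.9  176.2] clock 8.2 F [-0.4 -0.3  0.5] w -0.2
(36, -119, 175) -> travel cm [-0.44  0.01  0.12]
twist -0.02
```

View pics/s6.png

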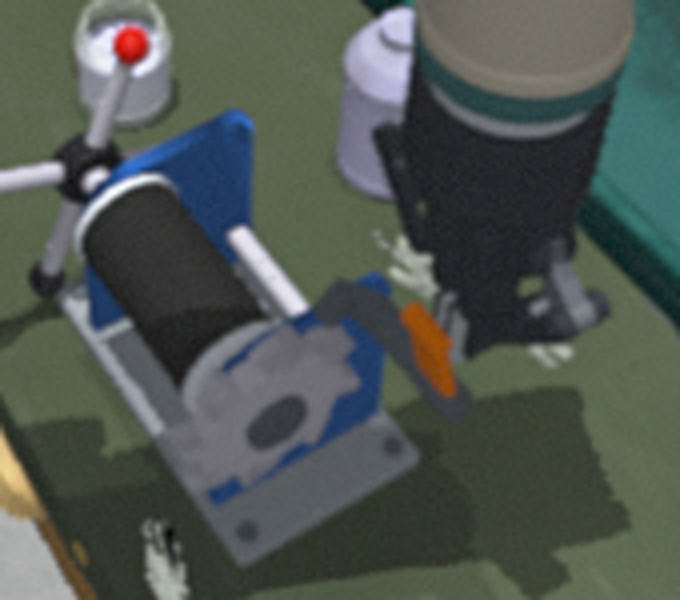

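The lever has tipped back toward the robot and the nose is at the teeth, at crop (335,290). I'll withdraw away and up, then check.

```bash
python3 -m inch '{"travel":[[1,0,0],[2.5,0,0],[4.5,0,-0.5],[6,0,-3],[6.5,1,-6],[6.5,3,-8],[6.5,6,-9],[6.5,9,-9],[6.5,12,-9],[6.5,13,-9]],"twist":[0,0,0,0,0,0,0,0,0,0],"fingers":[0,0,0,0,0,0,0,0,0,0]}'; python3 - <<'E'
from h import *
go([])
for n,(x,y,w,h) in dict(scene=(220,215,170,150),top=(260,150,170,130)).items():
    d=cam(n)
    print(n,blobs(d,(0,180,120),(4,255,255)),blobs(d,(6,180,150),(16,255,255)))
    for p in (0,.1,.2,.3): print(p,proj(d,[F(35+53*np.sin(p-.5585),-116,120+53*np.cos(p-.5585))]).round(1))
    cv2.imwrite(f"pics/{n}_7.png",cv2.resize(d["frame"][y:y+h,x:x+w,::-1],None,fx=4,fy=4,interpolation=cv2.INTER_CUBIC))
E
```

```text
clock: 9.08
eef_pos: [683.7, -328.6, 265.6]
tool_rot: [3.136, 0.001, 0.024]
force: [-1.2, -1.3, -0.1]
width: 0.1
tcp feeder [ 104.1 -255.7  265.6] clock 9.0833 F [-1.2 -1.3 -0.1] w 0.1
twist -0.34
scene [([252.1, 226.0], [249, 223, 7, 7, 41])] [([322.1, 306.3], [313, 297, 19, 17, 75])]
0 [[319.2 304.2]]
0.1 [[321.5 302.1]]
0.2 [[324.  300.1]]
0.3 [[326.4 298.2]]
top [([79.5, 72.8], [76, 71, 8, 4, 25]), ([301.9, 219.9], [299, 217, 7, 7, 33])] [([68.5, 74.0], [65, 72, 8, 5, 34]), ([390.2, 212.4], [384, 207, 14, 11, 102])]
0 [[391.3 214.8]]
0.1 [[391.4 212.7]]
0.2 [[391.5 210.5]]
0.3 [[391.5 208.3]]
```

View pics/scene_7.png

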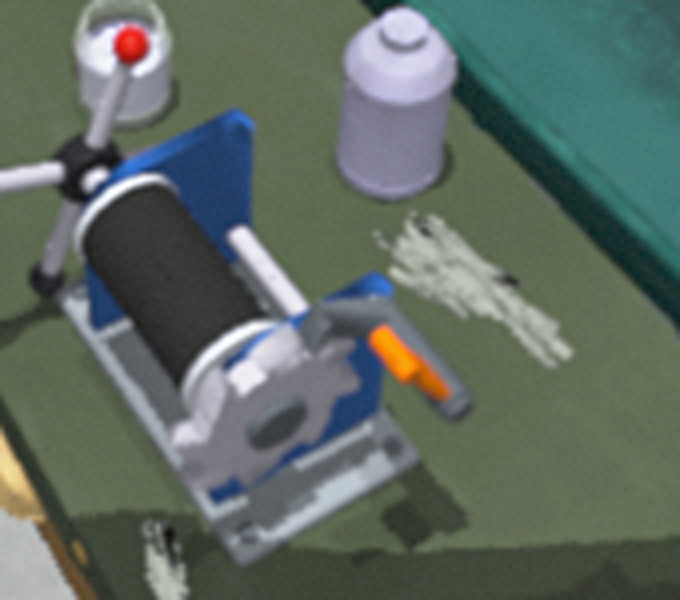

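View pics/top_7.png

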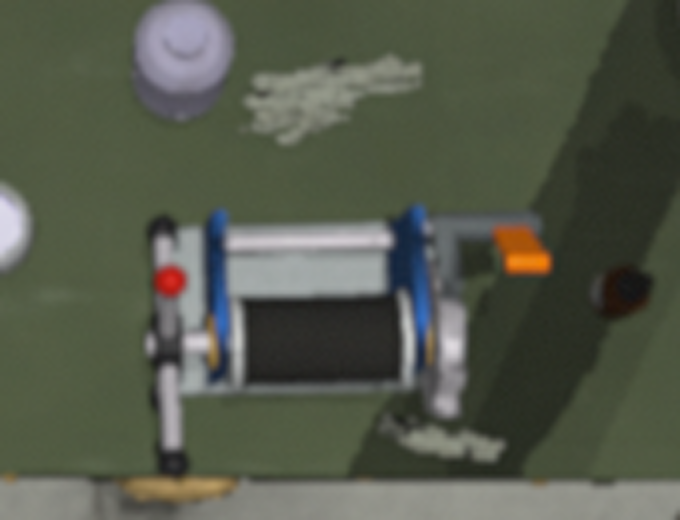

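The orange blob is back where it started in both views: scene (322.1,306.3) against (321.6,305.8), top (390.2,212.4) against (390.1,212.5). So the pawl is seated. The wheel is at about 0.75, the robot is clear and the bystanders haven't moved, so I'm handing in.

```bash
python3 -c "
from cell import ctrl
s=ctrl.read_state();print(s['clock'],s['force'].round(1),abs(s['qd']).max())
print(ctrl.finish_job())"
```

```text
9.1833 [0.2 0.1 0.3] 0.051928488117949305
the job is handed in; nothing more can be done
None
```

The job is done and handed in at about 9.2 s, though the hand-in reports no verdict. I pushed the thumb lever over and pushed the red-knob spoke away from the robot by one notch. Then I pushed the lever back from its far side so the pawl dropped in.

Last checks before handing in:
- **Pawl up:** after the first push, the lever's bead sat at the 1.1 rad position in both views, and the red knob had not moved.
- **Wheel:** the red knob's position gives about 0.75 rad, perhaps up to 0.79, since the same measurement read about 0.04 low at the start. Both are well inside 0.5 to 1.05.
- **Pawl down:** the lever is back within about 0.7 pixels of its starting place in both views, so the pawl is seated.
- **Bystanders:** the jar and both bottles look unmoved by eye; I did not measure their final positions.
- **Robot:** it stood clear, with force readings near zero. The arm still had a small leftover joint motion of about 0.05 rad/s.

No check failed or disagreed.

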